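# Snap the flashlight onto its hook

## Task

Pick up the small flashlight and hang it on the snap hook: press the hook's sprung gate inward with the flashlight's own ring until the ring is through, down in the bottom of the hook, and the gate has snapped shut behind it. Then lift the ring gently up against the shut gate, with a pull of about 5 to 8 newtons, to check that it holds, and let the flashlight go so that it swings down and hangs free by its ring, a little sway being no matter. Never strain the hook with more than 15 newtons, keep the gripper itself off the hook and its stand, and leave everything else on the bench where it is.

Things in the scene. Friction and masses are not known exactly. Their poses are not given: they have to be found in the camera images.
- light_center (a point): Centre (11 mm above the bench as it lies flat) of the loose flashlight: flat-sided aluminium bar 75 mm long (x), 22 wide (y), 22 high (z), about 75 g. A rigid steel ring (5 mm wire, 34 mm inside, 44 outside) is fixed to its +x end, flat in the x-y plane at mid-height, ring centre 55.5 mm from here along +x. It starts with the ring roughly away from the robot.
- ring_far (a point): Middle of the ring's wire at its far end, 75 mm along +x from the flashlight's centre: the part of the ring that goes through the gate. Same axes as the flashlight.
- stand: Fixed hook stand. Origin under its wooden base (130 x 120 x 22 mm), on the axis of its 24 mm post, 216 mm high. z up; -x points out along the hook, roughly to the robot. A 30 mm steel collar on the post carries, by a stem 190 mm up, a snap hook of 7 mm wire in the x-z plane (y = 0). Collar and stem are tight push fits, unmoved by light forces, so the hook's exact place differs: see hook_nominal.
- hook_nominal (a point): Point fixed to the stand at x = -80, z = 170 mm in its frame, same axes: the hook's bottom bar's middle if it sat as told. Really the whole hook is up to 9 mm farther in or out along x and up to 4 mm higher or lower: feel or look. From here, to wire axes: bottom bar x = -20 to +20; back bar x = +20; nose x = -20, upright, with a flat-topped 9 mm knob (x = -25.5 to -16.5, top z = +38.5).
- gate (a joint): Sprung gate of the hook, rad: 0 shut on its stop (cannot open upward), grows as it is pressed down and in, stop at 0.35. A 6 mm bar hinged on the back bar, 40 mm above the bottom bar, sloping down to the nose, where its tip's axis is 31 mm up. Pressing near the tip takes 2 N to start, 4 N fully open. The wire passes at about 0.3 rad if within 8 mm of the nose's axis; farther back the gate jams on its stop.
- brush: Wooden shoe brush, 140 by 45 by 38 mm, origin under its centre. Bystander, to be left alone.
- tin: Round flat steel polish tin, 78 mm across, 24 mm high, origin under its centre. Bystander, to be left alone.
- scraper: Blue plastic ice scraper, 203 mm long along x (from x = -110 to +93 mm), blade 95 mm wide at +x, 18 mm high, origin on its underside. Bystander, to be left alone.
- shoehorn: Steel shoehorn, 173 mm long along x (from -75 to +98 mm), 40 mm wide, 9 mm high, origin on its underside. Bystander, to be left alone.
- dish: Green ceramic key dish, 110 mm across, 30 mm high, origin under its centre. Bystander, to be left alone.
Not all that is in view belongs to the job. What is meant by the part that bears light_center is not orange, and is the larger of those in its own colour. Leave any pink look-alike of the stand alone.

How it is judged:
On the way, in this order (a step that is already met when the one before it is completed fails the run):
1. the ring presses the gate inward, well open (value of joint gate above 0.22 rad and contact force between light and stand above 0.5 N), for 0.05 s.
2. the ring's far wire is down in the bottom of the hook and the gate has snapped shut behind it (x of ring_far in the frame of stand between -0.107 and -0.052 m and y of ring_far in the frame of stand between -0.014 and 0.014 m and z of ring_far in the frame of stand between 0.166 and 0.204 m and value of joint gate below 0.06 rad and z of ring_far in the frame of stand below 0.187 m), for 0.1 s.
3. the ring is pulled up against the shut gate with more than 3 N (x of ring_far in the frame of stand between -0.107 and -0.052 m and y of ring_far in the frame of stand between -0.014 and 0.014 m and z of ring_far in the frame of stand between 0.166 and 0.204 m and value of joint gate below 0.06 rad and z of ring_far in the frame of stand above 0.187 m and contact force between light and stand above 3 N), for 0.1 s.
At the end, for the whole second after the job is handed in: The flashlight hangs free, ring up, within 0.6 rad of plumb; the ring's far wire is inside the hook (166 to 187 mm high, within 14 mm of its plane, x = -107 to -52 mm in the stand's frame); the gate is within 0.06 rad of shut; sway under 0.4 m/s (all of step 2 and angle between light_center's own x axis and vertical below 0.6 rad and linear speed of light below 0.4 m/s); the robot touches nothing.
It fails at once if the flashlight or its ring strains the hook with more than 15 N (contact force between light and stand above 15 N).
It fails at once if the robot touches the hook or its stand with more than 3 N (contact force between any of the fingers, the arm and stand above 3 N).
It fails at once if another thing on the bench is shifted by more than 20 mm (distance of any of brush, tin, scraper, shoehorn, dish from where it was at the start of the episode above 0.02 m).
It also fails if it takes over 54 s, if anything falls off the work surface, if the arm or the gripper's body presses on something with over 40 N, if the wrist force passes 120 N, or if a joint passes its speed limit or range.

## Robot

A 6-joint arm with a two-finger parallel gripper is mounted at the origin on the work surface. World frame = base frame: x ahead of the robot, y to its left, z up, the work surface at z = 0. Lengths are in m, angles in rad, forces in N, time in s.
With the tool pointing down it reaches from about 0.3 to 0.875 m from the base axis. Payload 6.4 kg.
Tool frame: the origin (TCP) lies midway between the tips of the shut fingers; the grasp point (between the pads) lies 19 mm behind it (ctrl.pinch_z is the distance from the TCP to the grasp point, in m); z points along the fingers, y is the line along which they close (so a half turn about z gives the same grasp; the last joint's range is limited). The gripper opens to 85 mm and grips with 20 to 120 N. Pads are 22 mm wide; open, the fingers measure 114 mm over their backs; the gripper's body (76 mm by 85 mm) begins 54 mm behind the grasp point. The pads swing forward as they close: fully open they stand 13 mm farther back than shut.
Start: joints at [-1.326, 0.181, 1.607, -0, 1.354, -0.206], TCP at [0.251, -0.518, 0.231] pointing down, gripper open.
Joint ranges: [-2.99, 2.99], [-0.89, 2.07], [0.3, 2.58], [-1.14, 4.28], [0, 2.63], [-3.12, 3.12]. Speed limits (rad/s): [2.57, 2.57, 3.01, 3.14, 3.14, 3.14].

## Interface

Orientations are given as a unit quaternion [w, x, y, z].
In Python, from bench import ctrl gives the robot as it stands.
- The arm moves only by the tool apply_moves, never from a script. Its argument "moves" is a list of rows, each an object with "jaw": the opening, from 0 (shut) to 1 (fully open); "offset": the shift along the tool's x, y, z in mm, a list of three; "rot": the turn, a rotation vector about the tool's x, y, z in degrees, a list of three. In form: [{"jaw": jaw, "offset": [dx, dy, dz], "rot": [ax, ay, az]}, ...]. A call has exactly 5 rows; each row shifts and turns the commanded pose from where the row before left it, along the tool's axes as they then stand; what a row does not reach is not made up. A row lasts 1/8 s, in which the tool goes at most 62.5 mm and 10.7 degrees, less where a joint would pass 70% of its speed; a pose out of reach is approached as far as the arm can. A call is refused whole if a number of a shift passes 62.5 or a number of a turn 10.7, either way. A call with a gripper value outside its range is refused whole. The fingers move at their own pace and stop on an object; the grip force is fixed at half the most. Time passes only in rows, so rows that do not move let the fingers close, or fill a call up. It gives the time, the measured TCP pose, the force, the opening and the grip force at its end, in the units of the state.
- ctrl.get_obs(): the state, without advancing time (a new reading comes with each control period).
- ctrl.camera(name): name is "side" or "top"; returns (picture, depth): 420x560x3 uint8, red, green, blue; 420x560 float32, m along the optical axis (not along the pixel's ray), 0 where there is no reading.
- ctrl.camera_params(name): a dict with "K" (3x3 intrinsics, pixels), "dist" ([k1, k2, p1, p2, k3] as OpenCV has them; the pictures are not rectified), "cam_to_world" (4x4, takes a point from camera to world coordinates). Camera axes: x right, y down, z forward; pixel columns grow to the right and rows downward; lengths in m; the calibration is good to about 2 mm. A picture is of the moment at which its call begins. camera_params takes no time and is no camera call.
- ctrl.hand_in(): hands the job in; it is judged then, once.
Trained networks look in the newest picture that a camera, given by its name, has taken for a name from the list of things; names that differ only in an ending like _2 or _b are one class to them, and where a whole thing is asked for, a point or a joint stands for the part that bears it (a point fixed in the world has none). Each returns a list of dicts, best first, with "score" (0 to 1); they miss things now and then, are a little off and sometimes report something else, mostly with a low value. They report only what shows in the picture. A call takes as long as a camera call. They do not tell look-alikes from the thing itself.
- ctrl.outline_of(camera, target): "region" (420x560 bool, what is visible of it) and "position" ([column, row] in pixels, amid what is visible of it).
The state is a dict: "time_s": time; "q": joint angles; "dq": joint speeds; "joint_efforts": joint torques, N m; "eef_pos": TCP position; "eef_rot": TCP orientation; "wrist_force": force on the tool from outside, world axes, zero at the start; "torque": the same for the moment, N m; "opening": opening from 0.0 (shut) to 1.0 (fully open); "grasp_force": force on a finger pad.
Only numpy, scipy, OpenCV 4.12 (cv2) and the standard library are available. Lean on these libraries where they do the work, as an engineer would, in place of code of your own. Each camera call takes 0.05 s, during which the arm holds its last target. There are 200 camera calls.

## Working session

There is one attempt and no reset: what is moved stays moved. The work goes in short steps, Python scripts to look and compute and a tool call to move; the robot and the scene stay as the last step left them, time stands still between calls to the robot, and variables do not carry over. Pictures are saved under pics/ and viewed, at most 10 in all, crops included, and the job is handed in when it is done.

Besides the shell and the picture viewer there is one more tool, called after "Request:" as name(argument=value, ...), one argument or row to a line, values as JSON. apply_moves: Moves the arm, as the interface text tells. Its arguments: {"type":"object","properties":{"moves":{"type":"array"}},"required":["moves"]}

```bash
ls; mkdir -p pics
cat > h.py <<'E'
import numpy as np, cv2
from bench import ctrl
def pts(cam, uv, d):
    p=ctrl.camera_params(cam); uv=np.asarray(uv,float).reshape(-1,1,2)
    n=cv2.undistortPoints(uv,np.array(p["K"]),np.array(p["dist"])).reshape(-1,2)
    c=np.c_[n*np.asarray(d)[:,None],d,np.ones(len(n))]
    return (c@np.array(p["cam_to_world"]).T)[:,:3]
def proj(cam,X):
    p=ctrl.camera_params(cam); T=np.linalg.inv(np.array(p["cam_to_world"]))
    return cv2.projectPoints(np.asarray(X,float).reshape(-1,3),cv2.Rodrigues(T[:3,:3])[0],T[:3,3],np.array(p["K"]),np.array(p["dist"]))[0].reshape(-1,2)
def cloud(cam,mask,depth):
    r,c=np.nonzero(mask&(depth>0)); return pts(cam,np.c_[c,r],depth[r,c]), np.c_[c,r]
E
python3 - <<'E'
from h import *
np.set_printoptions(precision=4,suppress=True)
for cam in ["top","side"]:
    im,d=ctrl.camera(cam); cv2.imwrite(f"pics/{cam}0.png",im[:,:,::-1]); np.savez(f"{cam}0.npz",im=im,d=d)
    print(cam,ctrl.camera_params(cam))
    for t in ["light_center","stand","brush","tin","scraper","shoehorn","dish"]:
        for o in ctrl.outline_of(cam,t):
            P,_=cloud(cam,o["region"],d); 
            print(cam,t,round(o["score"],2),np.round(o["position"]),o["region"].sum(),np.median(P,0) if len(P) else None, im[o["region"]].mean(0).round())
print(ctrl.get_obs())
E
```

```text
pics
top {'K': array([[394.3254,   0.    , 277.0711],
       [  0.    , 394.3254, 212.6264],
       [  0.    ,   0.    ,   1.    ]]), 'dist': array([-0.0255,  0.    ,  0.    ,  0.    ,  0.    ]), 'cam_to_world': array([[ 0.008 , -0.9988,  0.0484,  0.4957],
       [-1.    , -0.0079,  0.0023, -0.0757],
       [-0.0019, -0.0484, -0.9988,  1.2854],
       [ 0.    ,  0.    ,  0.    ,  1.    ]])}
top light_center 0.54 [179. 222.] 203 [0.5242 0.2386 0.02  ] [165. 166. 165.]
top light_center 0.47 [207. 261.] 183 [0.4037 0.1504 0.0208] [218. 113.  22.]
top stand 0.98 [305. 136.] 1560 [ 0.8064 -0.1526  0.0228] [208. 122. 154.]
top stand 0.89 [240. 162.] 1619 [0.7093 0.0445 0.0222] [98. 68. 51.]
top stand 0.57 [160. 302.] 1891 [0.2817 0.2798 0.022 ] [200. 116. 147.]
top brush 0.63 [342. 238.] 644 [ 0.487  -0.2784  0.0375] [175. 114.  63.]
top tin 0.84 [257. 249.] 464 [ 0.4373 -0.0126  0.0237] [85. 87. 92.]
top scraper 0.95 [345. 191.] 817 [ 0.6197 -0.2967  0.0108] [ 29.  88. 190.]
top shoehorn 0.89 [394. 207.] 494 [ 0.586  -0.4548  0.0049] [177. 177. 179.]
top dish 0.79 [170. 168.] 887 [0.698  
[... 1112 characters left out ...]
0.63 [234. 348.] 443 [0.5192 0.247  0.0212] [202. 207. 203.]
side shoehorn 0.58 [314. 178.] 300 [ 0.5842 -0.4529  0.0035] [215. 218. 214.]
side dish 0.66 [157. 330.] 1578 [0.7026 0.2761 0.015 ] [ 59. 111.  73.]
{'time_s': 0.8, 'q': array([-1.3263,  0.1808,  1.607 , -0.    ,  1.3538, -0.2063]), 'dq': array([ 0.0004,  0.0015,  0.0004, -0.0011, -0.0012,  0.0007]), 'joint_efforts': array([ -0.0005, -44.4802, -35.1673,  -0.0003,   0.001 ,   0.    ]), 'eef_pos': array([ 0.2505, -0.5176,  0.2313]), 'eef_rot': array([ 0.    ,  0.9747,  0.2235, -0.    ]), 'wrist_force': array([-0.1572,  0.6719,  0.1533]), 'torque': array([-0.0136,  0.0147, -0.0143]), 'grasp_force': 0.0, 'opening': 0.9991036102342528}
```

Run:
```python
import cv2,numpy as np
a=cv2.imread("pics/top0.png"); b=cv2.imread("pics/side0.png")
A=cv2.resize(a[100:310,100:380],None,fx=1.43,fy=1.43); 
cv2.imwrite("pics/v1.png",cv2.resize(a[100:325,110:410],(800,600),interpolation=cv2.INTER_CUBIC))
cv2.imwrite("pics/v2.png",cv2.resize(b[180:420,120:440],(800,600),interpolation=cv2.INTER_CUBIC))
```

```text
(no output)
```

View pics/v1.png

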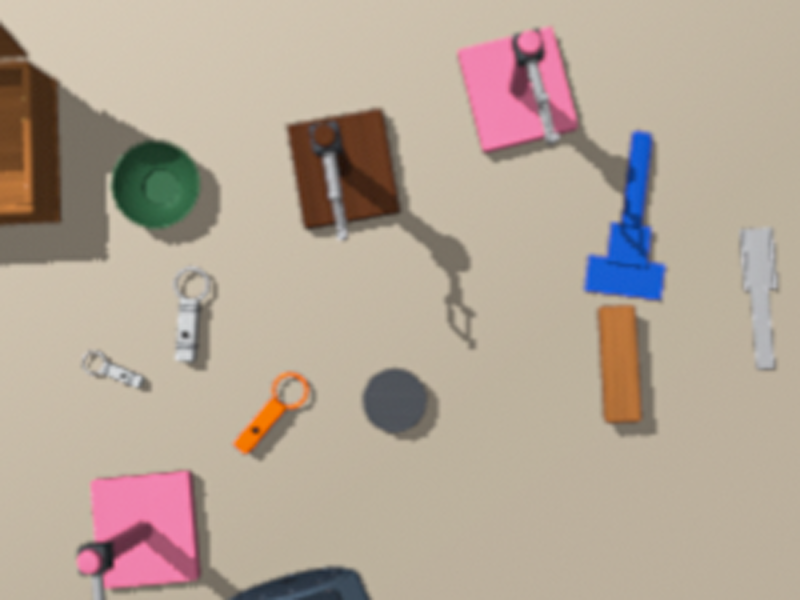

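View pics/v2.png

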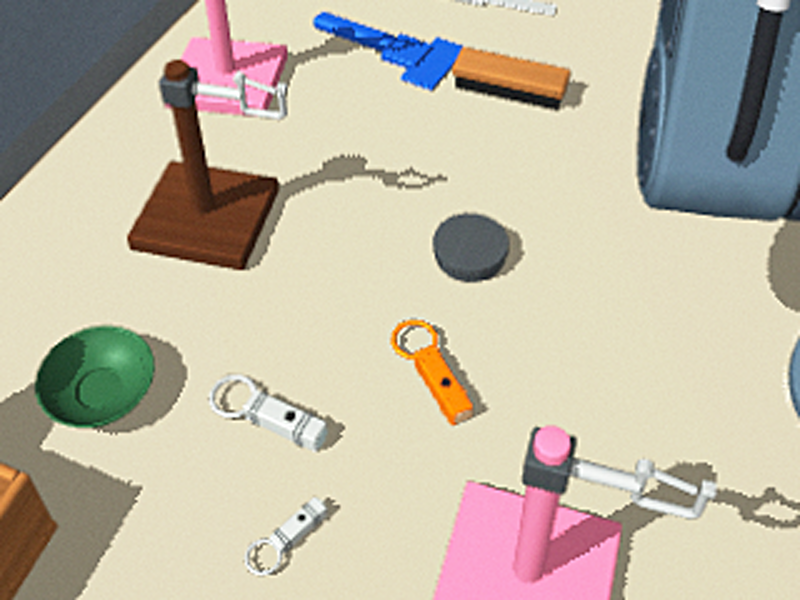

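Candidates for the flashlight in the top picture: large silver (180,224), small silver (153,239), orange (208,255). The large silver one fits, since it is not orange and is the larger of its colour. The stand is the brown one at (240,162); the pink ones are look-alikes. The crops already show both enlarged, so I'll fit the poses next.

```bash
cat > fit.py <<'E'
from h import *
from scipy.optimize import minimize
S=4
def Tr(x,y,z,yaw,P):
    c,s=np.cos(yaw),np.sin(yaw); P=np.asarray(P,float)
    return np.c_[c*P[:,0]-s*P[:,1]+x, s*P[:,0]+c*P[:,1]+y, P[:,2]+z]
def box(a,b): return np.array([[x,y,z] for x in (a[0],b[0]) for y in (a[1],b[1]) for z in (a[2],b[2])])
t=np.linspace(0,2*np.pi,49)
RING=np.c_[.0555+.0195*np.cos(t),.0195*np.sin(t),0*t]
LBOX=box((-.0375,-.011,-.011),(.0375,.011,.011))
def hull(m,cam,P):
    h=cv2.convexHull((proj(cam,P)*S+S/2).astype(np.float32)); cv2.fillConvexPoly(m,np.round(h*16).astype(np.int32),1,shift=4)
def line(m,cam,P,dia):
    uv=proj(cam,P)*S+S/2; p=ctrl.camera_params(cam); T=np.linalg.inv(np.array(p["cam_to_world"]))
    z=(T[:3,:3]@np.mean(P,0)+T[:3,3])[2]; w=max(1,int(round(dia*p["K"][0][0]/z*S)))
    cv2.polylines(m,[np.round(uv*16).astype(np.int32)],False,1,w,shift=4)
def cyl(r,z0,z1,cx=0,cy=0): 
    a=np.linspace(0,2*np.pi,24); return np.r_[np.c_[cx+r*np.cos(a),cy+r*np.sin(a),0*a+z0],np.c_[cx+r*np.cos(a),cy+r*np.sin(a),0*a+z1]]
def down(m): return cv2.resize(m,(560,420),interpolation=cv2.INTER_AREA)
def light(cam,p):
    m=np.zeros((420*S,560*S),np.float32); hull(m,cam,Tr(p[0],p[1],.011,p[2],LBOX)); line(m,cam,Tr(p[0],p[1],.011,p[2],RING),.005); return down(m)
def hookl(m,cam,p,h):
    dx,dz=h
    H=lambda L: Tr(p[0],p[1],0,p[2],[[-.08+dx+a,0,.17+dz+b] for a,b in L])
    line(m,cam,H([(-.02,.035),(-.02,0),(.02,0),(.02,.04)]),.007); line(m,cam,H([(.02,.04),(-.015,.031)]),.006)
    line(m,cam,H([(.02,.02),(.07,.02)]),.007); line(m,cam,H([(-.0255,.034),(-.0165,.034)]),.009)
def stand(cam,p,h=(0,0)):
    m=np.zeros((420*S,560*S),np.float32); hull(m,cam,Tr(p[0],p[1],0,p[2],box((p[3]-.065,-.06,0),(p[3]+.065,.06,.022))))
    hull(m,cam,Tr(p[0],p[1],0,p[2],cyl(.012,.022,.216))); hull(m,cam,Tr(p[0],p[1],0,p[2],cyl(.015,.175,.205)));hookl(m,cam,p,h); return down(m)
def fit(f,masks,x0,step):
    x0=np.array(x0,float); step=np.array(step)
    c=lambda u: sum(np.abs(f(cam,x0+u*step)-M).sum() for cam,M in masks.items())
    b=None
    for s in (1,.3):
        sim=np.vstack([np.zeros(len(x0)),np.eye(len(x0))])*s + (0 if b is None else b.x)
        b=minimize(c,sim[0],method="Nelder-Mead",options=dict(initial_simplex=sim,xatol=.02,fatol=.5,maxfev=250))
    return x0+b.x*step, b.fun
E
cat > a.py <<'E'
from fit import *
np.set_printoptions(precision=4,suppress=True)
L={};B={}
for cam in ("top","side"):
    im,d=ctrl.camera(cam)
    o=[o for o in ctrl.outline_of(cam,"light_center") if np.linalg.norm(o["position"]-np.array({"top":[179,222],"side":[235,347]}[cam]))<8]
    L[cam]=o[0]["region"].astype(float)
    o=[o for o in ctrl.outline_of(cam,"stand") if np.linalg.norm(o["position"]-np.array({"top":[240,162],"side":[200,257]}[cam]))<12]
    B[cam]=o[0]["region"].astype(float)
    np.savez(f"{cam}1.npz",im=im,d=d,L=L[cam],B=B[cam])
for s in (L,{"top":L["top"]},{"side":L["side"]}): print("light",*fit(light,s,[.515,.243,0.],[.01,.01,.15]),[v.sum() for v in s.values()])
f=lambda cam,p: stand(cam,p[:4],p[4:])
for s in (B,{"top":B["top"]},{"side":B["side"]}): print("stand",*fit(f,s,[.73,.05,.1,-.02,0,0],[.02,.02,.1,.02,.008,.004]),[v.sum() for v in s.values()])
E
python3 a.py
```

```text
Traceback (most recent call last):
  File "a.py", line 9, in <module>
    B[cam]=o[0]["region"].astype(float)
           ~^^^
IndexError: list index out of range
```

```bash
sed -i 's/<12\]/<30]/; s/^    o=\[o for o in ctrl.outline_of(cam,"stand")/    r=ctrl.outline_of(cam,"stand"); print(cam,[(q["position"],q["score"]) for q in r])\n    o=[o for o in r/' a.py; python3 a.py
```

```text
top [([239.7, 162.0], 0.9), ([307.9, 136.0], 0.79), ([159.5, 301.8], 0.63)]
side [([200.9, 256.0], 0.97), ([208.5, 198.4], 0.95), ([337.3, 391.2], 0.56)]
light [ 0.5203  0.2416 -0.0626] 155.8125 [np.float64(212.0), np.float64(511.0)]
light [ 0.5203  0.2405 -0.047 ] 57.6875 [np.float64(212.0)]
light [ 0.52    0.2419 -0.0678] 91.0 [np.float64(511.0)]Traceback (most recent call last):
  File "a.py", line 14, in <module>
    for s in (B,{"top":B["top"]},{"side":B["side"]}): print("stand",*fit(f,s,[.73,.05,.1,-.02,0,0],[.02,.02,.1,.02,.008,.004]),[v.sum() for v in s.values()])
                                                                     ~~~^^^^^^^^^^^^^^^^^^^^^^^^^^^^^^^^^^^^^^^^^^^^^^^^^^^^^^
  File "fit.py", line 36, in fit
    b=minimize(c,sim[0],method="Nelder-Mead",options=dict(initial_simplex=sim,xatol=.02,fatol=.5,maxfev=250))
    res = _minimize_neldermead(fun, x0, args, callback, bounds=bounds,
                               **options)
    fxcc = func(xcc)
    fx = function(np.copy(x), *(wrapper_args + args))
  File "fit.py", line 32, in <lambda>
    c=lambda u: sum(np.ab
[... 497 characters left out ...]
.012,.022,.216))); hull(m,cam,Tr(p[0],p[1],0,p[2],cyl(.015,.175,.205)));hookl(m,cam,p,h); return down(m)
                                                                                                               ~~~~~^^^^^^^^^^^
  File "fit.py", line 26, in hookl
    line(m,cam,H([(.02,.02),(.07,.02)]),.007); line(m,cam,H([(-.0255,.034),(-.0165,.034)]),.009)
                                               ~~~~^^^^^^^^^^^^^^^^^^^^^^^^^^^^^^^^^^^^^^^^^^^^^
  File "fit.py", line 14, in line
    uv=proj(cam,P)*S+S/2; p=ctrl.camera_params(cam); T=np.linalg.inv(np.array(p["cam_to_world"]))
                            ~~~~~~~~~~~~~~~~~~^^^^^
ValueError: time passes only in moves, steps and waits
```

```bash
cat > prm.py <<'E'
from bench import ctrl; import pickle; pickle.dump({c:ctrl.camera_params(c) for c in("top","side")},open("prm.pkl","wb"))
E
python3 prm.py
python3 - <<'E'
s=open('h.py').read().replace("ctrl.camera_params(cam)","PRM[cam]").replace("from bench import ctrl","from bench import ctrl\nimport pickle\nPRM=pickle.load(open('prm.pkl','rb'))")
open('h.py','w').write(s)
s=open('fit.py').read().replace("ctrl.camera_params(cam)","PRM[cam]"); open('fit.py','w').write(s)
E
cat > b.py <<'E'
from fit import *
np.set_printoptions(precision=4,suppress=True)
B={c:np.load(c+"1.npz")["B"] for c in("top","side")}
f=lambda cam,p: stand(cam,p[:4],p[4:])
for s in (B,{"top":B["top"]},{"side":B["side"]}):
    p,c=fit(f,s,[.75,.05,.1,-.02,0,0],[.02,.02,.1,.02,.008,.004]); p,c=fit(f,s,p,[.01,.01,.05,.01,.008,.004]); print("stand",p,c,[v.sum() for v in s.values()])
    if len(s)==2: P=p
tiles=[]
for cam,(r,c) in {"top":(130,205),"side":(195,170)}.items():
    z=np.load(cam+"1.npz"); im=z["im"][:,:,::-1].copy(); m=f(cam,P); 
    a=im[r:r+100,c:c+90]; e=cv2.resize(a,None,fx=4,fy=4,interpolation=cv2.INTER_CUBIC)
    mm=(cv2.resize(m[r:r+100,c:c+90],None,fx=4,fy=4)>.5).astype(np.uint8)
    cv2.drawContours(e,cv2.findContours(mm,cv2.RETR_LIST,cv2.CHAIN_APPROX_NONE)[0],-1,(0,255,0),1); tiles.append(e)
cv2.imwrite("pics/v3.png",np.hstack(tiles))
E
timeout 250 python3 b.py
```

```text
stand [ 0.7203  0.0541  0.188  -0.0009 -0.0027 -0.0019] 387.3125 [np.float64(1455.0), np.float64(2496.0)]
stand [ 0.7223  0.0538  0.1844 -0.004   0.0035  0.0011] 101.5625 [np.float64(1455.0)]
stand [ 0.7188  0.0559  0.1531  0.0012 -0.0042  0.0027] 270.9375 [np.float64(2496.0)]
```

View pics/v3.png

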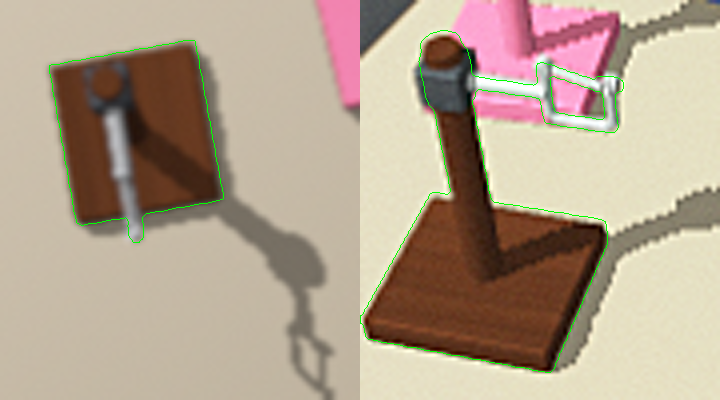

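Request:
apply_moves(
  moves=[
    {"jaw": 1,"offset": [0,0,0],"rot": [0,0,9.8]},
    {"jaw": 1,"offset": [0,0,0],"rot": [0,0,9.8]},
    {"jaw": 1,"offset": [0,0,0],"rot": [0,0,9.8]},
    {"jaw": 1,"offset": [17,-58,0],"rot": [0,0,0]},
    {"jaw": 1,"offset": [17,-58,0],"rot": [0,0,0]},
  ],
)

```text
time_s: 2.02
eef_pos: [0.2918, -0.4028, 0.231]
eef_rot: [-0.0, 0.999, -0.032, 0.0]
wrist_force: [0.7, 0.3, 0.4]
opening: 0.993
grasp_force: 0.0
```

Request:
apply_moves(
  moves=[
    {"jaw": 1,"offset": [17,-58,0],"rot": [0,0,0]},
    {"jaw": 1,"offset": [17,-58,0],"rot": [0,0,0]},
    {"jaw": 1,"offset": [17,-58,0],"rot": [0,0,0]},
    {"jaw": 1,"offset": [17,-58,0],"rot": [0,0,0]},
    {"jaw": 1,"offset": [17,-58,0],"rot": [0,0,0]},
  ],
)

```text
time_s: 2.65
eef_pos: [0.395, -0.118, 0.2317]
eef_rot: [0.0, 1.0, -0.031, 0.001]
wrist_force: [1.2, 0.1, 0.6]
opening: 1.0
grasp_force: 0.0
```

Request:
apply_moves(
  moves=[
    {"jaw": 1,"offset": [17,-58,0],"rot": [0,0,0]},
    {"jaw": 1,"offset": [17,-58,0],"rot": [0,0,0]},
    {"jaw": 1,"offset": [17,-58,0],"rot": [0,0,0]},
    {"jaw": 1,"offset": [17,-58,0],"rot": [0,0,0]},
    {"jaw": 1,"offset": [17,-58,0],"rot": [0,0,0]},
  ],
)

```text
time_s: 3.28
eef_pos: [0.4981, 0.1665, 0.2316]
eef_rot: [0.0, 1.0, -0.031, 0.001]
wrist_force: [-0.2, -0.4, 0.2]
opening: 0.999
grasp_force: 0.0
```

```bash
cat > to.py <<'E'
# usage: to.py x y z yaw : remaining delta in tool axes (mm) and turn (deg, about tool z) 
import sys; from h import *
from scipy.spatial.transform import Rotation as R
np.set_printoptions(precision=2,suppress=True)
o=ctrl.get_obs(); q=o["eef_rot"]; r=R.from_quat([q[1],q[2],q[3],q[0]]); X=r.as_matrix()
print("t",round(o["time_s"],2),"pos",o["eef_pos"]*1e3,"toolx yaw",np.arctan2(X[1,0],X[0,0]),"F",o["wrist_force"],"open",o["opening"],"grip",o["grasp_force"])
if len(sys.argv)>4:
    a=list(map(float,sys.argv[1:5])); g=R.from_euler("z",a[3])*R.from_euler("x",np.pi)
    print("offset",r.inv().apply(np.array(a[:3])-o["eef_pos"])*1e3,"rot",(r.inv()*g).as_rotvec(degrees=True))
E
python3 to.py 0.530 0.241 0.06 -0.062
```

```text
t 3.27 pos [498.05 166.5  231.64] toolx yaw -0.061991579214280536 F [-0.17 -0.4   0.24] open 0.9985478048163516 grip 0.0
offset [ 27.09 -76.35 171.67] rot [ 0.   -0.06  0.  ]
```

Request:
apply_moves(
  moves=[
    {"jaw": 1,"offset": [14,-38,0],"rot": [0,0,0]},
    {"jaw": 1,"offset": [13,-38,20],"rot": [0,0,0]},
    {"jaw": 1,"offset": [0,0,60],"rot": [0,0,0]},
    {"jaw": 1,"offset": [0,0,60],"rot": [0,0,0]},
    {"jaw": 1,"offset": [0,0,30],"rot": [0,0,0]},
  ],
)

```text
time_s: 3.9
eef_pos: [0.5267, 0.2382, 0.0575]
eef_rot: [0.001, 1.0, -0.031, -0.003]
wrist_force: [-0.1, 0.4, 1.1]
opening: 1.0
grasp_force: 0.0
```

```bash
python3 to.py 0.530 0.241 0.003 -0.062
python3 - <<'E'
from h import *
for i,(cam,(r,c)) in enumerate({"top":(170,130),"side":(280,170)}.items()):
    im,d=ctrl.camera(cam); a=im[r:r+110,c:c+110,::-1]; 
    if i==0: t=[]
    t.append(cv2.resize(a,(400,400),interpolation=cv2.INTER_CUBIC))
cv2.imwrite("pics/v4.png",np.hstack(t))
E
```

```text
t 3.9 pos [526.69 238.23  57.47] toolx yaw -0.06195142685308661 F [-0.11  0.41  1.07] open 0.9995011982091959 grip 0.0
offset [ 3.41 -3.05 54.45] rot [0.08 0.29 0.  ]
```

View pics/v4.png

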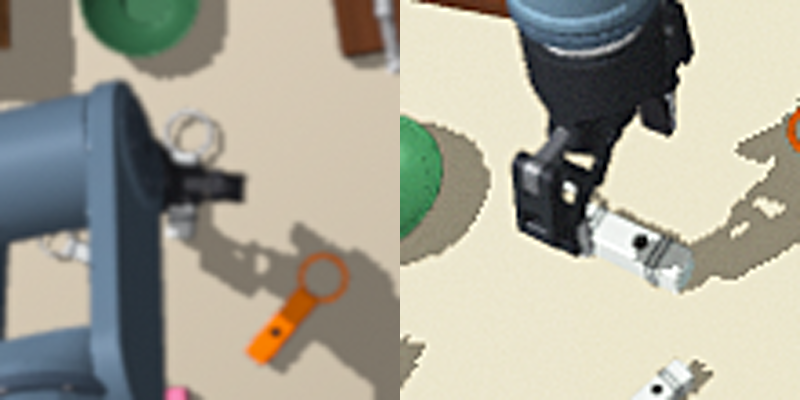

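The gripper stands over the large silver light, with its ring at top-crop (195,130). Descending.

Request:
apply_moves(
  moves=[
    {"jaw": 1,"offset": [0,-1,20],"rot": [0,0,0]},
    {"jaw": 1,"offset": [0,0,20],"rot": [0,0,0]},
    {"jaw": 1,"offset": [0,0,8],"rot": [0,0,0]},
    {"jaw": 1,"offset": [0,0,0],"rot": [0,0,0]},
    {"jaw": 1,"offset": [0,0,0],"rot": [0,0,0]},
  ],
)

```text
time_s: 4.62
eef_pos: [0.5298, 0.2397, 0.0139]
eef_rot: [-0.0, 1.0, -0.031, 0.001]
wrist_force: [-0.4, -0.3, 0.0]
opening: 1.0
grasp_force: 0.0
```

```bash
python3 to.py 0.530 0.241 0.002 -0.062
```

```text
t 4.62 pos [529.8  239.66  13.92] toolx yaw -0.06228988440843737 F [-0.38 -0.35  0.05] open 0.9999744417706793 grip 0.0
offset [ 0.1  -1.34 11.92] rot [-0.02 -0.06 -0.02]
```

Request:
apply_moves(
  moves=[
    {"jaw": 1,"offset": [0,-1.3,7],"rot": [0,0,0]},
    {"jaw": 1,"offset": [0,0,4.5],"rot": [0,0,0]},
    {"jaw": 0.25,"offset": [0,0,0],"rot": [0,0,0]},
    {"jaw": 0,"offset": [0,0,0],"rot": [0,0,0]},
    {"jaw": 0,"offset": [0,0,0],"rot": [0,0,0]},
  ],
)

```text
time_s: 5.25
eef_pos: [0.5295, 0.2409, 0.002]
eef_rot: [-0.0, 1.0, -0.031, 0.0]
wrist_force: [-0.4, -0.6, 0.3]
opening: 0.377
grasp_force: 0.0
```

Request:
apply_moves(
  moves=[
    {"jaw": 0,"offset": [0,0,0],"rot": [0,0,0]},
    {"jaw": 0,"offset": [0,0,0],"rot": [0,0,0]},
    {"jaw": 0,"offset": [0,0,0],"rot": [0,0,0]},
    {"jaw": 0,"offset": [0,0,0],"rot": [0,0,0]},
    {"jaw": 0,"offset": [0,0,0],"rot": [0,0,0]},
  ],
)

```text
time_s: 5.88
eef_pos: [0.5297, 0.2409, 0.0022]
eef_rot: [-0.0, 1.0, -0.031, 0.0]
wrist_force: [0.1, 0.6, 6.0]
opening: 0.245
grasp_force: 59.4
```

Request:
apply_moves(
  moves=[
    {"jaw": 0,"offset": [0,0,-20],"rot": [0,0,0]},
    {"jaw": 0,"offset": [0,0,-50],"rot": [0,0,0]},
    {"jaw": 0,"offset": [0,0,-60],"rot": [0,0,0]},
    {"jaw": 0,"offset": [0,0,-60],"rot": [0,0,0]},
    {"jaw": 0,"offset": [0,0,-40],"rot": [0,0,0]},
  ],
)

```text
time_s: 6.5
eef_pos: [0.5297, 0.241, 0.2361]
eef_rot: [-0.0, 1.0, -0.031, 0.002]
wrist_force: [0.1, 0.1, -0.1]
opening: 0.24
grasp_force: 58.8
```

Request:
apply_moves(
  moves=[
    {"jaw": 0,"offset": [0,35,0],"rot": [0,0,0]},
    {"jaw": 0,"offset": [0,45,0],"rot": [0,0,0]},
    {"jaw": 0,"offset": [0,45,0],"rot": [0,0,0]},
    {"jaw": 0,"offset": [0,45,0],"rot": [0,0,0]},
    {"jaw": 0,"offset": [0,35,0],"rot": [0,0,0]},
  ],
)

```text
time_s: 7.12
eef_pos: [0.5158, 0.0347, 0.2325]
eef_rot: [0.0, 1.0, -0.031, 0.0]
wrist_force: [0.8, 0.7, -0.2]
opening: 0.239
grasp_force: 58.9
```

Request:
apply_moves(
  moves=[
    {"jaw": 0,"offset": [0,10,0],"rot": [0,0,-7]},
    {"jaw": 0,"offset": [0,0,0],"rot": [0,0,-7]},
    {"jaw": 0,"offset": [0,0,0],"rot": [0,0,0]},
    {"jaw": 0,"offset": [0,0,0],"rot": [0,0,0]},
    {"jaw": 0,"offset": [0,0,0],"rot": [0,0,0]},
  ],
)

```text
time_s: 7.75
eef_pos: [0.5158, 0.0265, 0.2319]
eef_rot: [-0.0, 0.996, 0.09, -0.0]
wrist_force: [-0.7, 0.0, -0.6]
opening: 0.242
grasp_force: 58.9
```

```bash
python3 to.py 0.5157 0.0169 0.231 0.18
```

```text
t 7.75 pos [515.81  26.53 231.91] toolx yaw 0.18117968603312462 F [-0.65  0.03 -0.65] open 0.24249108283931006 grip 58.89369070529938
offset [-1.85  9.45  0.91] rot [-0.    0.    0.07]
```

Request:
apply_moves(
  moves=[
    {"jaw": 0,"offset": [0,9.5,0],"rot": [0,0,0]},
    {"jaw": 0,"offset": [0,0,0],"rot": [0,0,0]},
    {"jaw": 0,"offset": [0,0,0],"rot": [0,0,0]},
    {"jaw": 0,"offset": [0,0,0],"rot": [0,0,0]},
    {"jaw": 0,"offset": [0,0,0],"rot": [0,0,0]},
  ],
)

```text
time_s: 8.38
eef_pos: [0.5176, 0.017, 0.2318]
eef_rot: [-0.0, 0.996, 0.091, -0.0]
wrist_force: [0.4, 0.5, -0.4]
opening: 0.243
grasp_force: 58.9
```

```bash
python3 to.py
python3 - <<'E'
from h import *
t=[]
for cam in ("top","side"):
    im,d=ctrl.camera(cam); np.savez(cam+"2.npz",im=im,d=d); u,v=proj(cam,[.60,.03,.2])[0]; r,c=int(v)-35,int(u)-35; print(cam,r,c)
    t.append(cv2.resize(im[r:r+70,c:c+70,::-1],(400,400),interpolation=cv2.INTER_CUBIC))
cv2.imwrite("pics/v5.png",np.hstack(t))
E
```

```text
t 8.38 pos [517.62  17.   231.78] toolx yaw 0.18207791655709143 F [ 0.37  0.47 -0.38] open 0.2425484046116836 grip 58.90551030635834
top 158 204
side 181 204
```

View pics/v5.png

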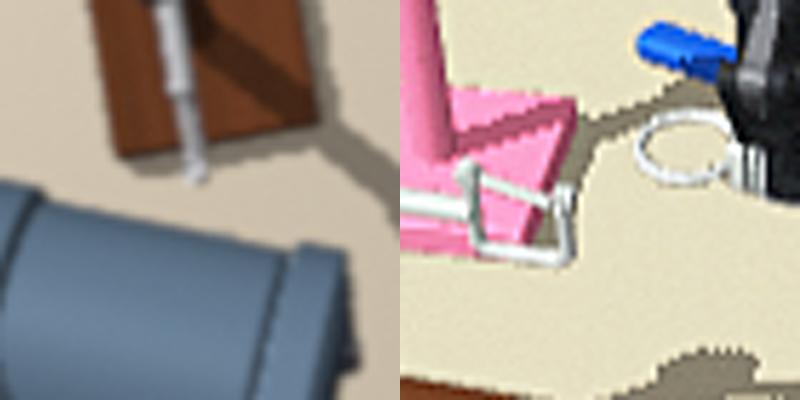

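```bash
cat > c.py <<'E'
from fit import *
import sys
np.set_printoptions(precision=4,suppress=True)
ST=[.7203,.0541,.182]
def score(I,m):
    o=np.clip(cv2.dilate(m,np.ones((7,7)))-cv2.dilate(m,np.ones((3,3))),0,1); return (I*m).sum()/m.sum()-(I*o).sum()/o.sum()
def ringm(cam,p,tcp,yaw):
    m=np.zeros((420*S,560*S),np.float32); a=np.linspace(-2.3,2.3,40)
    line(m,cam,Tr(tcp[0],tcp[1],tcp[2],yaw,np.c_[p[0]-.0195+.0195*np.cos(a),.0195*np.sin(a),p[1]+0*a]),.005); return down(m)
def hookm(cam,h):
    m=np.zeros((420*S,560*S),np.float32); hookl(m,cam,ST,h); return down(m)
def best(f,I,x0,st):
    g=lambda u:-score(I,f(np.array(x0)+u*np.array(st)))
    G=[(g(np.array([i,j])),i,j) for i in np.linspace(-1,1,9) for j in np.linspace(-1,1,9)]; _,i,j=min(G)
    b=minimize(g,[i,j],method="Nelder-Mead",options=dict(initial_simplex=[[i,j],[i+.15,j],[i,j+.15]],xatol=.01,fatol=.02,maxfev=80)); return np.array(x0)+b.x*np.array(st),b.fun
if __name__=="__main__":
    I={c:np.load(c+"2.npz")["im"][:,:,2].astype(np.float32) for c in("top","side")}
    print("hook side",*(hs:=best(lambda h:hookm("side",h),I["side"],[0,0],[.01,.006])))
    print("hook top",*best(lambda h:hookm("top",h),I["top"],[0,0],[.01,.006]))
    tcp=[.5176,.0170,.2318]; yaw=.182
    print("ring side",*(rs:=best(lambda p:ringm("side",p,tcp,yaw),I["side"],[.065,.009],[.01,.008])))
    e=cv2.resize(np.load("side2.npz")["im"][181:251,204:274,::-1],(560,560),interpolation=cv2.INTER_CUBIC)
    m=np.maximum(hookm("side",hs[0]),ringm("side",rs[0],tcp,yaw))[181:251,204:274]
    cv2.drawContours(e,cv2.findContours((cv2.resize(m,(560,560))>.5).astype(np.uint8),cv2.RETR_LIST,cv2.CHAIN_APPROX_NONE)[0],-1,(255,0,0),1); cv2.imwrite("pics/v6.png",e)
E
timeout 200 python3 c.py
```

```text
hook side [0.0026 0.0018] -32.687744140625
hook top [-0.0029  0.0063] -75.25240325927734
ring side [0.0671 0.0092] -51.56785583496094
```

View pics/v6.png

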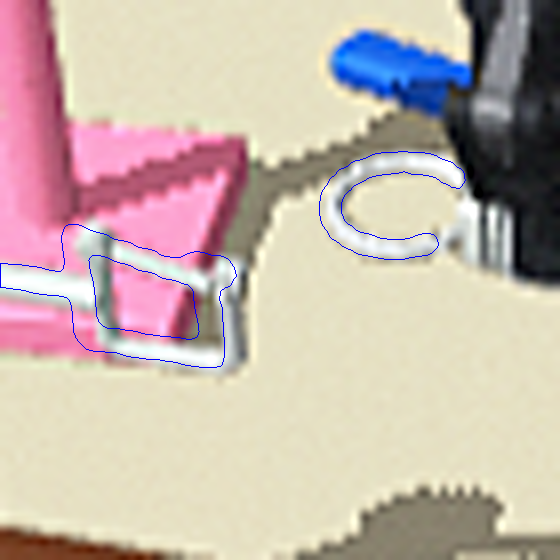

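```bash
cat > d.py <<'E'
from c import *
n=sys.argv[1]
I={}
for c in("top","side"):
    im=np.load(c+n+".npz")["im"].astype(np.float32); I[c]=-np.minimum(im.max(2)-im.min(2),35)
    print(c,"nose sat",) 
hs=best(lambda h:hookm("side",h),I["side"],[-.001,0],[.008,.006]); print("side",*hs)
e=cv2.resize(np.load("side2.npz")["im"][205:235,204:244,::-1],(800,600),interpolation=cv2.INTER_CUBIC)
m=hookm("side",hs[0])[205:235,204:244]
cv2.drawContours(e,cv2.findContours((cv2.resize(m,(800,600))>.5).astype(np.uint8),cv2.RETR_LIST,cv2.CHAIN_APPROX_NONE)[0],-1,(255,0,0),2); cv2.imwrite("pics/v7.png",e)
E
timeout 200 python3 d.py 2
```

```text
top nose sat
side nose sat
side [-0.0032 -0.0002] -19.488128662109375
```

View pics/v7.png

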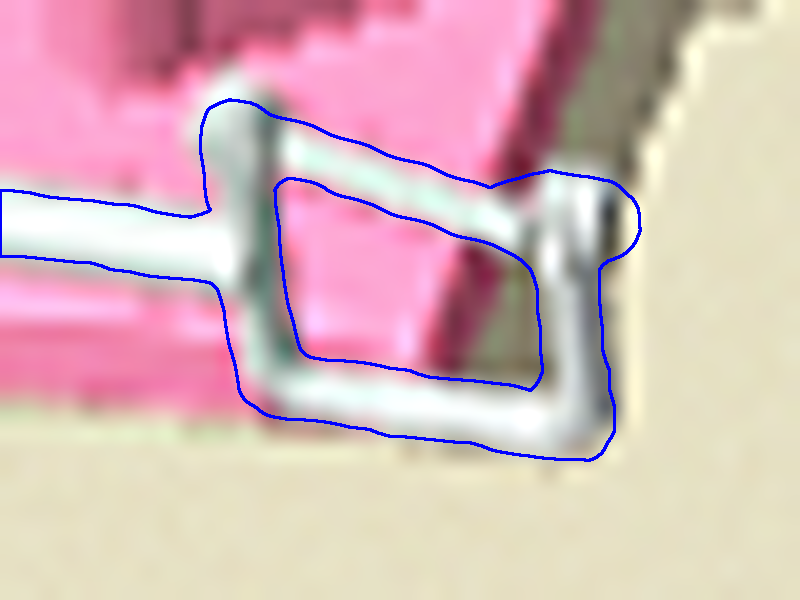

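Hook fits at about dx −3 mm and dz 0. The ring wire is 67 mm ahead of the TCP and 9 mm above it. Moving above the gate.

Request:
apply_moves(
  moves=[
    {"jaw": 0,"offset": [15,0,0],"rot": [0,0,0]},
    {"jaw": 0,"offset": [18,0,0],"rot": [0,0,0]},
    {"jaw": 0,"offset": [15,0,8],"rot": [0,0,0]},
    {"jaw": 0,"offset": [0,0,12],"rot": [0,0,0]},
    {"jaw": 0,"offset": [0,0,3],"rot": [0,0,0]},
  ],
)

```text
time_s: 9.1
eef_pos: [0.5639, 0.0258, 0.2071]
eef_rot: [-0.0, 0.996, 0.091, -0.001]
wrist_force: [-0.5, 0.9, -0.9]
opening: 0.244
grasp_force: 58.9
```

Request:
apply_moves(
  moves=[
    {"jaw": 0,"offset": [0,0,0],"rot": [0,0,0]},
    {"jaw": 0,"offset": [0,0,0],"rot": [0,0,0]},
    {"jaw": 0,"offset": [0,0,0],"rot": [0,0,0]},
    {"jaw": 0,"offset": [0,0,0],"rot": [0,0,0]},
    {"jaw": 0,"offset": [0,0,0],"rot": [0,0,0]},
  ],
)

```text
time_s: 9.72
eef_pos: [0.5649, 0.0256, 0.209]
eef_rot: [0.0, 0.996, 0.091, 0.0]
wrist_force: [-0.4, -0.0, -0.4]
opening: 0.242
grasp_force: 58.9
```

```bash
cat > e.py <<'E'
from c import *
from scipy.spatial.transform import Rotation as R
o=ctrl.get_obs(); q=o["eef_rot"]; X=R.from_quat([q[1],q[2],q[3],q[0]]).as_matrix(); yaw=np.arctan2(X[1,0],X[0,0]); tcp=o["eef_pos"]
w=np.array(tcp)+.0671*np.r_[np.cos(yaw),np.sin(yaw),0]+[0,0,.0092]
def hookf(w): d=w[:2]-ST[:2]; c,s=np.cos(.182),np.sin(.182); return np.r_[c*d[0]+s*d[1]+.083,-s*d[0]+c*d[1],w[2]-.17]*1e3
print("t",o["time_s"],"wire in hook (kinematic)",hookf(w),"F",o["wrist_force"],"pitch",np.arcsin(X[2,0]))
if len(sys.argv)>1:
    im,d=ctrl.camera("side"); np.savez("side3.npz",im=im); im=im.astype(np.float32)
    I=-np.minimum(im.max(2)-im.min(2),35)
    p,f=best(lambda p:ringm("side",p,tcp,yaw),I,[.0671,.0092],[.005,.005]); print("ring fit",p,f)
    h,f=best(lambda h:hookm("side",h),I,[-.003,0],[.005,.004]); print("hook fit",h,f)
    u,v=proj("side",w)[0]; r,c=int(v)-15,int(u)-20
    e=cv2.resize(im[r:r+30,c:c+40,::-1].astype(np.uint8),(800,600),interpolation=cv2.INTER_CUBIC)
    for m,k in((hookm("side",(-.003,0)),(255,0,0)),(ringm("side",[.0671,.0092],tcp,yaw),(0,0,255))):
        cv2.drawContours(e,cv2.findContours((cv2.resize(m[r:r+30,c:c+40],(800,600))>.5).astype(np.uint8),cv2.RETR_LIST,cv2.CHAIN_APPROX_NONE)[0],-1,k,1)
    cv2.imwrite(sys.argv[1],e)
E
timeout 200 python3 e.py pics/v8.png
```

```text
t 9.725 wire in hook (kinematic) [-7.896   0.0928 48.1715] F [-0.4266 -0.0305 -0.4473] pitch 0.00028590085299014153
ring fit [0.0667 0.009 ] -11.053790092468262
hook fit [-0.0039 -0.0002] -19.60610580444336
```

View pics/v8.png

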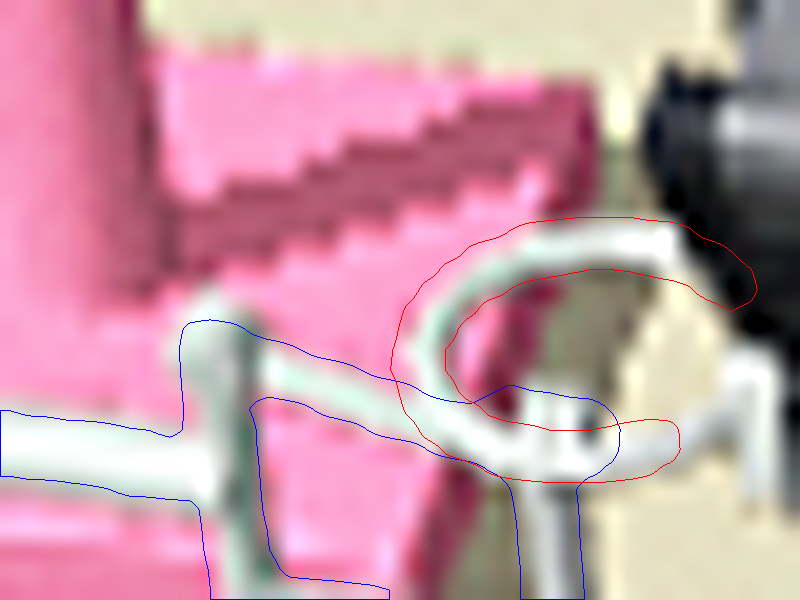

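Request:
apply_moves(
  moves=[
    {"jaw": 0,"offset": [-3.5,0,3],"rot": [0,0,0]},
    {"jaw": 0,"offset": [0,0,4],"rot": [0,0,0]},
    {"jaw": 0,"offset": [0,0,2],"rot": [0,0,0]},
    {"jaw": 0,"offset": [0,0,1],"rot": [0,0,0]},
    {"jaw": 0,"offset": [0,0,1],"rot": [0,0,0]},
  ],
)

```text
time_s: 10.4
eef_pos: [0.5614, 0.025, 0.1979]
eef_rot: [-0.0, 0.996, 0.091, 0.0]
wrist_force: [-0.9, 0.0, 1.0]
opening: 0.241
grasp_force: 59.0
```

```bash
python3 e.py
```

```text
t 10.4 wire in hook (kinematic) [-11.4141   0.1215  37.106 ] F [-0.9221  0.0054  1.019 ] pitch 9.562638398886048e-06
```

Request:
apply_moves(
  moves=[
    {"jaw": 0,"offset": [0,0,0.5],"rot": [0,0,0]},
    {"jaw": 0,"offset": [0,0,0.5],"rot": [0,0,0]},
    {"jaw": 0,"offset": [0,0,0],"rot": [0,0,0]},
    {"jaw": 0,"offset": [0,0,0],"rot": [0,0,0]},
    {"jaw": 0,"offset": [0,0,0],"rot": [0,0,0]},
  ],
)

```text
time_s: 11.02
eef_pos: [0.5615, 0.025, 0.1969]
eef_rot: [0.0, 0.996, 0.091, 0.0]
wrist_force: [-0.8, -0.1, 1.6]
opening: 0.239
grasp_force: 59.1
```

```bash
python3 e.py
```

```text
t 11.025 wire in hook (kinematic) [-11.3309   0.096   36.0856] F [-0.8125 -0.061   1.628 ] pitch 0.00027024723622094275
```

Request:
apply_moves(
  moves=[
    {"jaw": 0,"offset": [-0.5,0,0.3],"rot": [0,0,0]},
    {"jaw": 0,"offset": [-0.5,0,0],"rot": [0,0,0]},
    {"jaw": 0,"offset": [0,0,0],"rot": [0,0,0]},
    {"jaw": 0,"offset": [0,0,0],"rot": [0,0,0]},
    {"jaw": 0,"offset": [0,0,0],"rot": [0,0,0]},
  ],
)

```text
time_s: 11.65
eef_pos: [0.5605, 0.0248, 0.1965]
eef_rot: [0.0, 0.996, 0.091, 0.0]
wrist_force: [0.4, 0.0, 2.2]
opening: 0.246
grasp_force: 59.1
```

Request:
apply_moves(
  moves=[
    {"jaw": 0,"offset": [-0.5,0,0],"rot": [0,0,0]},
    {"jaw": 0,"offset": [-0.3,0,0],"rot": [0,0,0]},
    {"jaw": 0,"offset": [0,0,0],"rot": [0,0,0]},
    {"jaw": 0,"offset": [0,0,0],"rot": [0,0,0]},
    {"jaw": 0,"offset": [0,0,0],"rot": [0,0,0]},
  ],
)

```text
time_s: 12.28
eef_pos: [0.5596, 0.0247, 0.1964]
eef_rot: [-0.0, 0.996, 0.091, -0.0]
wrist_force: [-0.5, -0.2, 1.0]
opening: 0.239
grasp_force: 59.1
```

```bash
python3 e.py
```

```text
t 12.275 wire in hook (kinematic) [-13.304    0.1447  35.6309] F [-0.4739 -0.2368  0.989 ] pitch -0.0002127666948965104
```

Request:
apply_moves(
  moves=[
    {"jaw": 0,"offset": [-0.5,0,0],"rot": [0,0,0]},
    {"jaw": 0,"offset": [0,0,0],"rot": [0,0,0]},
    {"jaw": 0,"offset": [0,0,0],"rot": [0,0,0]},
    {"jaw": 0,"offset": [0,0,0],"rot": [0,0,0]},
    {"jaw": 0,"offset": [0,0,0],"rot": [0,0,0]},
  ],
)

```text
time_s: 12.9
eef_pos: [0.5591, 0.0246, 0.1965]
eef_rot: [-0.0, 0.996, 0.091, -0.0]
wrist_force: [-0.6, 0.6, 1.3]
opening: 0.243
grasp_force: 59.1
```

Request:
apply_moves(
  moves=[
    {"jaw": 0,"offset": [-0.5,0,0],"rot": [0,0,0]},
    {"jaw": 0,"offset": [0,0,0],"rot": [0,0,0]},
    {"jaw": 0,"offset": [0,0,0],"rot": [0,0,0]},
    {"jaw": 0,"offset": [0,0,0],"rot": [0,0,0]},
    {"jaw": 0,"offset": [0,0,0],"rot": [0,0,0]},
  ],
)

```text
time_s: 13.52
eef_pos: [0.5587, 0.0245, 0.1965]
eef_rot: [-0.0, 0.996, 0.091, 0.0]
wrist_force: [1.5, 1.0, 1.7]
opening: 0.241
grasp_force: 59.1
```

```bash
python3 e.py; python3 e.py|cut -c50-; python3 e.py|cut -c50-
```

```text
t 13.525 wire in hook (kinematic) [-14.1647   0.1244  35.7252] F [1.462  0.9663 1.662 ] pitch 0.0001775292957871049
244  35.7252] F [1.462  0.9663 1.662 ] pitch 0.0001775292957871049
244  35.7252] F [1.462  0.9663 1.662 ] pitch 0.0001775292957871049
```

Request:
apply_moves(
  moves=[
    {"jaw": 0,"offset": [0.8,0,0],"rot": [0,0,0]},
    {"jaw": 0,"offset": [0,0,2],"rot": [0,0,0]},
    {"jaw": 0,"offset": [0,0,2],"rot": [0,0,0]},
    {"jaw": 0,"offset": [0,0,2],"rot": [0,0,0]},
    {"jaw": 0,"offset": [0,0,0],"rot": [0,0,0]},
  ],
)

```text
time_s: 14.15
eef_pos: [0.5592, 0.0246, 0.1902]
eef_rot: [-0.0, 0.996, 0.091, -0.0]
wrist_force: [-0.6, -0.2, 2.3]
opening: 0.245
grasp_force: 59.2
```

```bash
python3 e.py
```

```text
t 14.15 wire in hook (kinematic) [-13.6891   0.1411  29.4458] F [-0.6144 -0.195   2.2726] pitch -0.0006899800248540642
```

Request:
apply_moves(
  moves=[
    {"jaw": 0,"offset": [0,0,1],"rot": [0,0,0]},
    {"jaw": 0,"offset": [0,0,1],"rot": [0,0,0]},
    {"jaw": 0,"offset": [0,0,0],"rot": [0,0,0]},
    {"jaw": 0,"offset": [0,0,0],"rot": [0,0,0]},
    {"jaw": 0,"offset": [0,0,0],"rot": [0,0,0]},
  ],
)

```text
time_s: 14.78
eef_pos: [0.5592, 0.0246, 0.1884]
eef_rot: [-0.0, 0.996, 0.091, -0.0]
wrist_force: [-0.5, 0.6, 1.8]
opening: 0.243
grasp_force: 59.1
```

```bash
python3 e.py
```

```text
t 14.775 wire in hook (kinematic) [-13.6287   0.1448  27.5672] F [-0.4772  0.5909  1.7834] pitch -0.0004754280058711738
```

Request:
apply_moves(
  moves=[
    {"jaw": 0,"offset": [0,0,1],"rot": [0,0,0]},
    {"jaw": 0,"offset": [0,0,1],"rot": [0,0,0]},
    {"jaw": 0,"offset": [0,0,0],"rot": [0,0,0]},
    {"jaw": 0,"offset": [0,0,0],"rot": [0,0,0]},
    {"jaw": 0,"offset": [0,0,0],"rot": [0,0,0]},
  ],
)

```text
time_s: 15.4
eef_pos: [0.5591, 0.0246, 0.1862]
eef_rot: [-0.0, 0.996, 0.091, -0.0]
wrist_force: [-2.5, -0.3, 2.2]
opening: 0.24
grasp_force: 59.1
```

```bash
python3 e.py
```

```text
t 15.4 wire in hook (kinematic) [-13.8056   0.1735  25.4101] F [-2.5338 -0.3401  2.1644] pitch -0.0009673064538909768
```

Request:
apply_moves(
  moves=[
    {"jaw": 0,"offset": [0,0,1],"rot": [0,0,0]},
    {"jaw": 0,"offset": [0,0,1],"rot": [0,0,0]},
    {"jaw": 0,"offset": [0,0,0],"rot": [0,0,0]},
    {"jaw": 0,"offset": [0,0,0],"rot": [0,0,0]},
    {"jaw": 0,"offset": [0,0,0],"rot": [0,0,0]},
  ],
)

```text
time_s: 16.02
eef_pos: [0.5591, 0.0246, 0.1842]
eef_rot: [-0.0, 0.996, 0.091, -0.0]
wrist_force: [-3.4, -0.6, 0.9]
opening: 0.244
grasp_force: 59.1
```

```bash
python3 e.py
```

```text
t 16.025 wire in hook (kinematic) [-13.8074   0.187   23.4116] F [-3.4235 -0.641   0.8614] pitch -0.0009648524758039177
```

Request:
apply_moves(
  moves=[
    {"jaw": 0,"offset": [0,0,2],"rot": [0,0,0]},
    {"jaw": 0,"offset": [0,0,2],"rot": [0,0,0]},
    {"jaw": 0,"offset": [0,0,2],"rot": [0,0,0]},
    {"jaw": 0,"offset": [0,0,2],"rot": [0,0,0]},
    {"jaw": 0,"offset": [0,0,2],"rot": [0,0,0]},
  ],
)

```text
time_s: 16.65
eef_pos: [0.5596, 0.0246, 0.1744]
eef_rot: [-0.0, 0.996, 0.091, 0.0]
wrist_force: [-0.5, 0.2, -0.8]
opening: 0.24
grasp_force: 58.9
```

```bash
timeout 200 python3 e.py pics/v9.png
```

```text
t 16.65 wire in hook (kinematic) [-13.3067   0.1036  13.5649] F [-0.4965  0.156  -0.7666] pitch 0.0002700046324935304
ring fit [0.0656 0.0095] -16.768461227416992
hook fit [-0.0032 -0.0003] -19.25082778930664
```

View pics/v9.png

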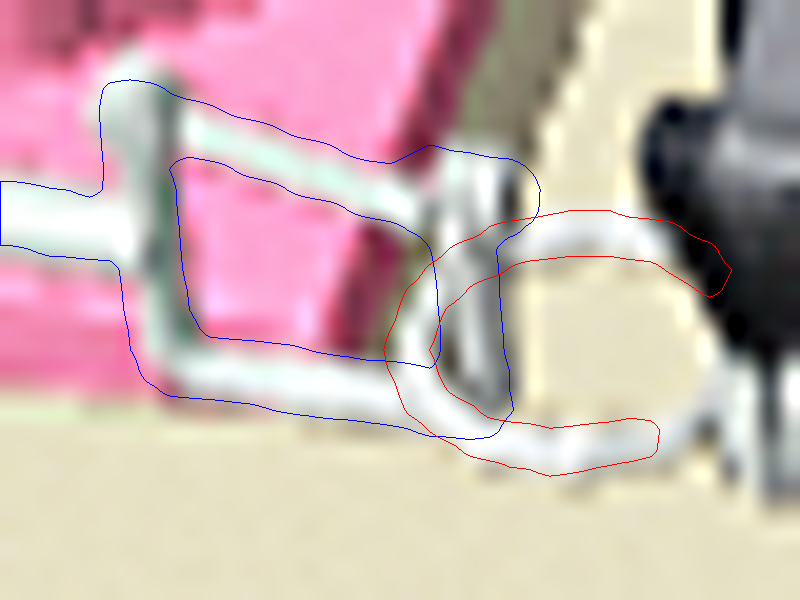

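The ring is inside the hook and the gate bar is back up at the knob. I'll settle lower, then lift against the gate.

Request:
apply_moves(
  moves=[
    {"jaw": 0,"offset": [2,0,2],"rot": [0,0,0]},
    {"jaw": 0,"offset": [2,0,1],"rot": [0,0,0]},
    {"jaw": 0,"offset": [0,0,0],"rot": [0,0,0]},
    {"jaw": 0,"offset": [0,0,0],"rot": [0,0,0]},
    {"jaw": 0,"offset": [0,0,0],"rot": [0,0,0]},
  ],
)

```text
time_s: 17.32
eef_pos: [0.5634, 0.0253, 0.1715]
eef_rot: [-0.0, 0.996, 0.091, 0.0]
wrist_force: [0.5, 0.3, 0.5]
opening: 0.24
grasp_force: 58.9
```

Request:
apply_moves(
  moves=[
    {"jaw": 0,"offset": [0,0,-4],"rot": [0,0,0]},
    {"jaw": 0,"offset": [0,0,-4],"rot": [0,0,0]},
    {"jaw": 0,"offset": [0,0,-4],"rot": [0,0,0]},
    {"jaw": 0,"offset": [0,0,-2],"rot": [0,0,0]},
    {"jaw": 0,"offset": [0,0,0],"rot": [0,0,0]},
  ],
)

```text
time_s: 17.95
eef_pos: [0.5635, 0.0253, 0.1858]
eef_rot: [0.0, 0.996, 0.091, 0.0]
wrist_force: [-0.2, 0.2, -0.8]
opening: 0.243
grasp_force: 58.9
```

```bash
python3 e.py
```

```text
t 17.95 wire in hook (kinematic) [-9.3045  0.0503 24.9694] F [-0.169   0.2112 -0.7712] pitch 0.00045604762382377444
```

Request:
apply_moves(
  moves=[
    {"jaw": 0,"offset": [0,0,-0.5],"rot": [0,0,0]},
    {"jaw": 0,"offset": [0,0,-0.5],"rot": [0,0,0]},
    {"jaw": 0,"offset": [0,0,0],"rot": [0,0,0]},
    {"jaw": 0,"offset": [0,0,0],"rot": [0,0,0]},
    {"jaw": 0,"offset": [0,0,0],"rot": [0,0,0]},
  ],
)

```text
time_s: 18.58
eef_pos: [0.5634, 0.0253, 0.1864]
eef_rot: [-0.0, 0.996, 0.091, -0.0]
wrist_force: [0.1, -0.4, -0.9]
opening: 0.244
grasp_force: 58.9
```

Request:
apply_moves(
  moves=[
    {"jaw": 0,"offset": [0,0,-0.3],"rot": [0,0,0]},
    {"jaw": 0,"offset": [0,0,0],"rot": [0,0,0]},
    {"jaw": 0,"offset": [0,0,0],"rot": [0,0,0]},
    {"jaw": 0,"offset": [0,0,0],"rot": [0,0,0]},
    {"jaw": 0,"offset": [0,0,0],"rot": [0,0,0]},
  ],
)

```text
time_s: 19.2
eef_pos: [0.5633, 0.0253, 0.1868]
eef_rot: [-0.0, 0.996, 0.091, -0.0]
wrist_force: [0.7, -1.0, -0.8]
opening: 0.246
grasp_force: 58.9
```

Request:
apply_moves(
  moves=[
    {"jaw": 0,"offset": [0,0,-0.3],"rot": [0,0,0]},
    {"jaw": 0,"offset": [0,0,0],"rot": [0,0,0]},
    {"jaw": 0,"offset": [0,0,-0.2],"rot": [0,0,0]},
    {"jaw": 0,"offset": [0,0,0],"rot": [0,0,0]},
    {"jaw": 0,"offset": [0,0,0],"rot": [0,0,0]},
  ],
)

```text
time_s: 19.82
eef_pos: [0.5634, 0.0253, 0.1873]
eef_rot: [-0.0, 0.996, 0.091, -0.0]
wrist_force: [0.0, -0.1, -0.5]
opening: 0.238
grasp_force: 58.9
```

Request:
apply_moves(
  moves=[
    {"jaw": 0,"offset": [0,0,-0.3],"rot": [0,0,0]},
    {"jaw": 0,"offset": [0,0,0],"rot": [0,0,0]},
    {"jaw": 0,"offset": [0,0,0],"rot": [0,0,0]},
    {"jaw": 0,"offset": [0,0,0],"rot": [0,0,0]},
    {"jaw": 0,"offset": [0,0,0],"rot": [0,0,0]},
  ],
)

```text
time_s: 20.45
eef_pos: [0.5634, 0.0253, 0.1876]
eef_rot: [-0.0, 0.996, 0.091, 0.0]
wrist_force: [-0.3, -0.2, -1.2]
opening: 0.243
grasp_force: 58.9
```

Request:
apply_moves(
  moves=[
    {"jaw": 0,"offset": [0,0,-0.3],"rot": [0,0,0]},
    {"jaw": 0,"offset": [0,0,0],"rot": [0,0,0]},
    {"jaw": 0,"offset": [0,0,0],"rot": [0,0,0]},
    {"jaw": 0,"offset": [0,0,0],"rot": [0,0,0]},
    {"jaw": 0,"offset": [0,0,0],"rot": [0,0,0]},
  ],
)

```text
time_s: 21.08
eef_pos: [0.5634, 0.0253, 0.1879]
eef_rot: [0.0, 0.996, 0.091, 0.0]
wrist_force: [0.5, -0.2, -1.0]
opening: 0.245
grasp_force: 58.9
```

Request:
apply_moves(
  moves=[
    {"jaw": 0,"offset": [0,0,-0.3],"rot": [0,0,0]},
    {"jaw": 0,"offset": [0,0,0],"rot": [0,0,0]},
    {"jaw": 0,"offset": [0,0,0],"rot": [0,0,0]},
    {"jaw": 0,"offset": [0,0,0],"rot": [0,0,0]},
    {"jaw": 0,"offset": [0,0,0],"rot": [0,0,0]},
  ],
)

```text
time_s: 21.7
eef_pos: [0.5634, 0.0254, 0.1882]
eef_rot: [-0.0, 0.996, 0.091, -0.0]
wrist_force: [-1.1, 0.5, 0.0]
opening: 0.242
grasp_force: 58.9
```

Request:
apply_moves(
  moves=[
    {"jaw": 0,"offset": [0,0,-0.3],"rot": [0,0,0]},
    {"jaw": 0,"offset": [0,0,0],"rot": [0,0,0]},
    {"jaw": 0,"offset": [0,0,0],"rot": [0,0,0]},
    {"jaw": 0,"offset": [0,0,0],"rot": [0,0,0]},
    {"jaw": 0,"offset": [0,0,0],"rot": [0,0,0]},
  ],
)

```text
time_s: 22.32
eef_pos: [0.5634, 0.0254, 0.1885]
eef_rot: [-0.0, 0.996, 0.091, 0.0]
wrist_force: [-0.5, -0.1, 0.3]
opening: 0.241
grasp_force: 58.9
```

Request:
apply_moves(
  moves=[
    {"jaw": 0,"offset": [0,0,-0.3],"rot": [0,0,0]},
    {"jaw": 0,"offset": [0,0,0],"rot": [0,0,0]},
    {"jaw": 0,"offset": [0,0,0],"rot": [0,0,0]},
    {"jaw": 0,"offset": [0,0,0],"rot": [0,0,0]},
    {"jaw": 0,"offset": [0,0,0],"rot": [0,0,0]},
  ],
)

```text
time_s: 22.95
eef_pos: [0.5633, 0.0253, 0.1888]
eef_rot: [-0.0, 0.996, 0.091, -0.0]
wrist_force: [-0.3, -0.2, -1.1]
opening: 0.24
grasp_force: 58.9
```

Request:
apply_moves(
  moves=[
    {"jaw": 0,"offset": [0,0,-0.3],"rot": [0,0,0]},
    {"jaw": 0,"offset": [0,0,0],"rot": [0,0,0]},
    {"jaw": 0,"offset": [0,0,-0.3],"rot": [0,0,0]},
    {"jaw": 0,"offset": [0,0,0],"rot": [0,0,0]},
    {"jaw": 0,"offset": [0,0,0],"rot": [0,0,0]},
  ],
)

```text
time_s: 23.58
eef_pos: [0.5633, 0.0254, 0.1893]
eef_rot: [-0.0, 0.996, 0.091, -0.0]
wrist_force: [0.8, -0.5, -2.6]
opening: 0.241
grasp_force: 58.7
```

```bash
python3 e.py pics/v10.png
```

```text
t 23.575 wire in hook (kinematic) [-9.5391  0.1654 28.4585] F [ 0.7833 -0.5397 -2.6297] pitch -0.0002857483595269642
ring fit [0.0643 0.0096] -13.595234870910645
hook fit [-0.0032 -0.0003] -18.13452911376953
```

View pics/v10.png

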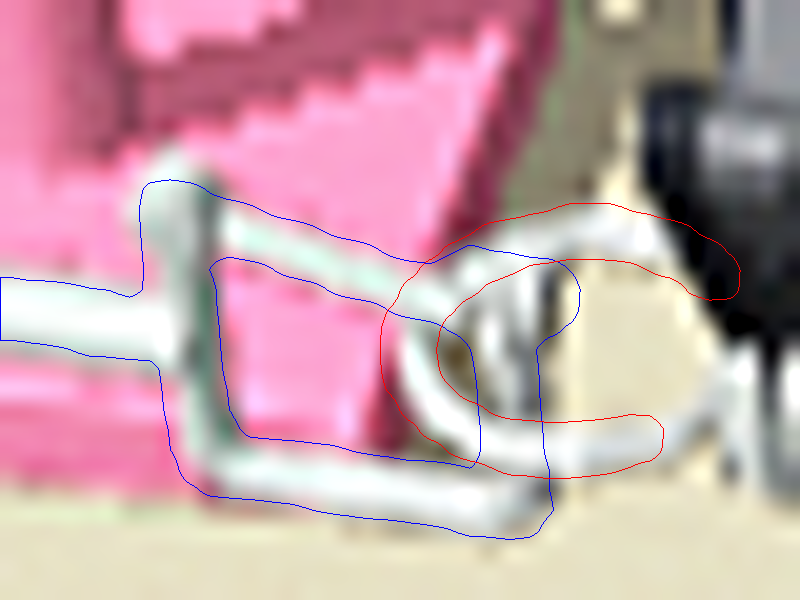

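Contact with the gate from below has started. Increasing the pull gently.

Request:
apply_moves(
  moves=[
    {"jaw": 0,"offset": [0,0,-0.3],"rot": [0,0,0]},
    {"jaw": 0,"offset": [0,0,0],"rot": [0,0,0]},
    {"jaw": 0,"offset": [0,0,0],"rot": [0,0,0]},
    {"jaw": 0,"offset": [0,0,0],"rot": [0,0,0]},
    {"jaw": 0,"offset": [0,0,0],"rot": [0,0,0]},
  ],
)

```text
time_s: 24.25
eef_pos: [0.5633, 0.0253, 0.1896]
eef_rot: [-0.0, 0.996, 0.091, -0.0]
wrist_force: [0.1, -0.1, -4.1]
opening: 0.241
grasp_force: 58.7
```

Request:
apply_moves(
  moves=[
    {"jaw": 0,"offset": [0,0,-0.2],"rot": [0,0,0]},
    {"jaw": 0,"offset": [0,0,0],"rot": [0,0,0]},
    {"jaw": 0,"offset": [0,0,0],"rot": [0,0,0]},
    {"jaw": 0,"offset": [0,0,0],"rot": [0,0,0]},
    {"jaw": 0,"offset": [0,0,0],"rot": [0,0,0]},
  ],
)

```text
time_s: 24.88
eef_pos: [0.5633, 0.0253, 0.1898]
eef_rot: [-0.0, 0.996, 0.091, -0.0]
wrist_force: [-0.4, -0.5, -4.6]
opening: 0.245
grasp_force: 58.8
```

Request:
apply_moves(
  moves=[
    {"jaw": 0,"offset": [0,0,-0.3],"rot": [0,0,0]},
    {"jaw": 0,"offset": [0,0,0],"rot": [0,0,0]},
    {"jaw": 0,"offset": [0,0,0],"rot": [0,0,0]},
    {"jaw": 0,"offset": [0,0,0],"rot": [0,0,0]},
    {"jaw": 0,"offset": [0,0,0],"rot": [0,0,0]},
  ],
)

```text
time_s: 25.5
eef_pos: [0.5633, 0.0254, 0.1901]
eef_rot: [-0.0, 0.996, 0.091, -0.0]
wrist_force: [1.8, -0.3, -6.0]
opening: 0.244
grasp_force: 58.8
```

Request:
apply_moves(
  moves=[
    {"jaw": 0,"offset": [0,0,-0.2],"rot": [0,0,0]},
    {"jaw": 0,"offset": [0,0,0],"rot": [0,0,0]},
    {"jaw": 0,"offset": [0,0,0],"rot": [0,0,0]},
    {"jaw": 0,"offset": [0,0,0],"rot": [0,0,0]},
    {"jaw": 0,"offset": [0,0,0],"rot": [0,0,0]},
  ],
)

```text
time_s: 26.12
eef_pos: [0.5633, 0.0253, 0.1903]
eef_rot: [-0.0, 0.996, 0.091, -0.0]
wrist_force: [1.8, 0.6, -6.5]
opening: 0.242
grasp_force: 58.8
```

The pull reads about 6 N and the gate holds. Now lowering, then tilting about the ring so the swing is small.

Request:
apply_moves(
  moves=[
    {"jaw": 0,"offset": [0,0,3],"rot": [0,0,0]},
    {"jaw": 0,"offset": [0,0,5],"rot": [0,0,0]},
    {"jaw": 0,"offset": [0,0,5],"rot": [0,0,0]},
    {"jaw": 0,"offset": [3,0,5],"rot": [0,0,0]},
    {"jaw": 0,"offset": [2,0,0],"rot": [0,0,0]},
  ],
)

```text
time_s: 26.75
eef_pos: [0.5683, 0.0263, 0.1719]
eef_rot: [-0.0, 0.996, 0.091, -0.0]
wrist_force: [0.7, -0.4, -0.9]
opening: 0.241
grasp_force: 59.4
```

Request:
apply_moves(
  moves=[
    {"jaw": 0,"offset": [2.6,0,11.5],"rot": [0,10,0]},
    {"jaw": 0,"offset": [0,0,0],"rot": [0,0,0]},
    {"jaw": 0,"offset": [2.6,0,11.5],"rot": [0,10,0]},
    {"jaw": 0,"offset": [0,0,0],"rot": [0,0,0]},
    {"jaw": 0,"offset": [0,0,0],"rot": [0,0,0]},
  ],
)

```text
time_s: 27.38
eef_pos: [0.5773, 0.027, 0.1522]
eef_rot: [-0.015, 0.981, 0.09, 0.173]
wrist_force: [1.1, 0.1, -0.8]
opening: 0.242
grasp_force: 59.5
```

```bash
cat > w.py <<'E'
from c import *
from scipy.spatial.transform import Rotation as R
o=ctrl.get_obs(); q=o["eef_rot"]; r=R.from_quat([q[1],q[2],q[3],q[0]]); w=o["eef_pos"]+r.apply([.0671,0,-.0092])
d=w[:2]-ST[:2]; c,s=np.cos(.182),np.sin(.182); print(o["time_s"],np.r_[c*d[0]+s*d[1]+.083,-s*d[0]+c*d[1],w[2]-.17]*1e3,"x up",r.apply([1,0,0])[2],"F",o["wrist_force"],o["q"])
E
python3 w.py
```

```text
27.375 [-2.5802 -0.6977 13.7913] x up 0.34132099825549567 F [ 1.1404  0.1219 -0.77  ] [-0.2371  0.0634  1.9526  0.1913  0.8143  1.0417]
```

Request:
apply_moves(
  moves=[
    {"jaw": 0,"offset": [2.4,0,11],"rot": [0,10,0]},
    {"jaw": 0,"offset": [0,0,0],"rot": [0,0,0]},
    {"jaw": 0,"offset": [2.4,0,11],"rot": [0,10,0]},
    {"jaw": 0,"offset": [0,0,0],"rot": [0,0,0]},
    {"jaw": 0,"offset": [0,0,0],"rot": [0,0,0]},
  ],
)

```text
time_s: 28.0
eef_pos: [0.5893, 0.0351, 0.137]
eef_rot: [-0.037, 0.945, 0.092, 0.311]
wrist_force: [-0.7, 0.1, -0.9]
opening: 0.242
grasp_force: 59.5
```

```bash
python3 w.py
```

```text
28.0 [-0.7971  5.222  14.2957] x up 0.5949837823408737 F [-0.7282  0.0595 -0.9051] [-0.3091  0.0168  2.1466  0.666   0.5026  0.5542]
```

Request:
apply_moves(
  moves=[
    {"jaw": 0,"offset": [0,0,0],"rot": [0,0,0]},
    {"jaw": 0,"offset": [0,0,0],"rot": [0,0,0]},
    {"jaw": 0,"offset": [0,0,0],"rot": [0,0,0]},
    {"jaw": 0,"offset": [0,0,0],"rot": [0,0,0]},
    {"jaw": 0,"offset": [0,0,0],"rot": [0,0,0]},
  ],
)

```text
time_s: 28.62
eef_pos: [0.5876, 0.0353, 0.1353]
eef_rot: [-0.037, 0.945, 0.091, 0.312]
wrist_force: [0.9, -0.2, -1.3]
opening: 0.24
grasp_force: 59.5
```

```bash
python3 w.py; python3 to.py
```

```text
28.625 [-2.5421  5.6701 12.7144] x up 0.5959117885290987 F [ 0.8598 -0.1891 -1.2934] [-0.3101  0.0159  2.1525  0.6739  0.4984  0.5459]
t 28.62 pos [587.56  35.32 135.34] toolx yaw 0.18741319099534345 F [ 0.86 -0.19 -1.29] open 0.2399634971395419 grip 59.487428069114685
```

Request:
apply_moves(
  moves=[
    {"jaw": 0,"offset": [0,2.7,0],"rot": [0,0,0]},
    {"jaw": 0,"offset": [-1.2,2.8,1.6],"rot": [0,0,0]},
    {"jaw": 0,"offset": [-1.2,0,1.6],"rot": [0,0,0]},
    {"jaw": 0,"offset": [0,0,0],"rot": [0,0,0]},
    {"jaw": 0,"offset": [0,0,0],"rot": [0,0,0]},
  ],
)

```text
time_s: 29.25
eef_pos: [0.5888, 0.0298, 0.1315]
eef_rot: [-0.037, 0.945, 0.091, 0.312]
wrist_force: [-0.5, -0.8, 0.4]
opening: 0.244
grasp_force: 59.6
```

```bash
python3 w.py
```

```text
29.25 [-2.2898  0.062   8.8754] x up 0.5963234888921046 F [-0.5177 -0.7728  0.4087] [-0.3225  0.0273  2.1513  0.694   0.4963  0.5152]
```

Request:
apply_moves(
  moves=[
    {"jaw": 1,"offset": [0,0,0],"rot": [0,0,0]},
    {"jaw": 1,"offset": [0,0,0],"rot": [0,0,0]},
    {"jaw": 1,"offset": [0,0,0],"rot": [0,0,0]},
    {"jaw": 1,"offset": [0,0,0],"rot": [0,0,0]},
    {"jaw": 1,"offset": [0,0,0],"rot": [0,0,0]},
  ],
)

```text
time_s: 29.88
eef_pos: [0.5886, 0.03, 0.1313]
eef_rot: [-0.037, 0.945, 0.091, 0.312]
wrist_force: [-0.1, -0.8, -0.2]
opening: 0.998
grasp_force: 0.0
```

Request:
apply_moves(
  moves=[
    {"jaw": 1,"offset": [0,0,-10],"rot": [0,0,0]},
    {"jaw": 1,"offset": [0,0,-30],"rot": [0,0,0]},
    {"jaw": 1,"offset": [0,0,-40],"rot": [0,0,0]},
    {"jaw": 1,"offset": [0,0,-40],"rot": [0,0,0]},
    {"jaw": 1,"offset": [0,0,-30],"rot": [0,0,0]},
  ],
)

```text
time_s: 30.5
eef_pos: [0.5004, 0.0107, 0.2535]
eef_rot: [-0.036, 0.945, 0.091, 0.312]
wrist_force: [-0.4, 0.4, -0.5]
opening: 1.001
grasp_force: 0.0
```

```bash
python3 to.py
python3 - <<'E'
from h import *
t=[]
for k in range(4):
    im,d=ctrl.camera("side"); u,v=proj("side",[.63,.035,.14])[0]; r,c=int(v)-45,int(u)-50
    t.append(cv2.resize(im[r:r+100,c:c+100,::-1],(400,400),interpolation=cv2.INTER_CUBIC)) if k in(0,3) else 0
cv2.imwrite("pics/v11.png",np.hstack(t))
E
```

```text
t 30.5 pos [500.37  10.71 253.54] toolx yaw 0.18841469207049857 F [-0.44  0.43 -0.46] open 1.0007709933384579 grip 0.0
```

The picture budget is spent, so I'll check the hanging and the sway numerically.

Request:
apply_moves(
  moves=[
    {"jaw": 1,"offset": [0,0,-30],"rot": [0,0,0]},
    {"jaw": 1,"offset": [0,0,0],"rot": [0,0,0]},
    {"jaw": 1,"offset": [0,0,0],"rot": [0,0,0]},
    {"jaw": 1,"offset": [0,0,0],"rot": [0,0,0]},
    {"jaw": 1,"offset": [0,0,0],"rot": [0,0,0]},
  ],
)

```text
time_s: 31.32
eef_pos: [0.4837, 0.0075, 0.2748]
eef_rot: [-0.037, 0.945, 0.091, 0.311]
wrist_force: [-0.7, 0.7, 0.6]
opening: 1.001
grasp_force: 0.0
```

Request:
apply_moves(
  moves=[
    {"jaw": 1,"offset": [0,0,0],"rot": [0,0,0]},
    {"jaw": 1,"offset": [0,0,0],"rot": [0,0,0]},
    {"jaw": 1,"offset": [0,0,0],"rot": [0,0,0]},
    {"jaw": 1,"offset": [0,0,0],"rot": [0,0,0]},
    {"jaw": 1,"offset": [0,0,0],"rot": [0,0,0]},
  ],
)

```text
time_s: 31.95
eef_pos: [0.4838, 0.0072, 0.2758]
eef_rot: [-0.037, 0.945, 0.091, 0.312]
wrist_force: [-0.1, -0.6, 0.5]
opening: 1.002
grasp_force: 0.0
```

Request:
apply_moves(
  moves=[
    {"jaw": 1,"offset": [0,0,0],"rot": [0,0,0]},
    {"jaw": 1,"offset": [0,0,0],"rot": [0,0,0]},
    {"jaw": 1,"offset": [0,0,0],"rot": [0,0,0]},
    {"jaw": 1,"offset": [0,0,0],"rot": [0,0,0]},
    {"jaw": 1,"offset": [0,0,0],"rot": [0,0,0]},
  ],
)

```text
time_s: 32.58
eef_pos: [0.4838, 0.0072, 0.2758]
eef_rot: [-0.037, 0.945, 0.091, 0.312]
wrist_force: [0.8, -0.0, -0.6]
opening: 1.002
grasp_force: 0.0
```

```bash
cat > s.py <<'E'
from c import *
c0,s0=np.cos(.182),np.sin(.182)
for k in range(4):
    im,d=ctrl.camera("side"); t=ctrl.get_obs()["time_s"]
    for o in ctrl.outline_of("side","light_center"):
        P,_=cloud("side",o["region"],d)
        if len(P)<10: continue
        h=P-[ST[0],ST[1],0]; h=np.c_[c0*h[:,0]+s0*h[:,1],-s0*h[:,0]+c0*h[:,1],h[:,2]]*1e3
        h=h[h[:,2]>40]
        if len(h)>20:
            u=np.linalg.svd(h-h.mean(0),full_matrices=False)[2][0]; print(round(t,2),round(o["score"],2),"mean",h.mean(0).round(),"z",np.percentile(h[:,2],[3,97]).round(),"axis",u.round(2))
im=im.astype(np.float32); I=-np.minimum(im.max(2)-im.min(2),35)
print("hook fit",*best(lambda h:hookm("side",h),I,[-.003,0],[.005,.004]))
E
timeout 200 python3 s.py
```

```text
32.62 0.86 mean [-99.  13. 114.] z [ 72. 176.] axis [-0.17  0.17 -0.97]
32.62 0.28 mean [-18.  10. 155.] z [ 50. 215.] axis [-0.22 -0.01  0.98]
32.73 0.9 mean [-94.  19. 116.] z [ 74. 177.] axis [-0.13  0.23 -0.96]
32.73 0.19 mean [-24.  10. 158.] z [ 49. 215.] axis [-0.34 -0.02  0.94]
32.83 0.66 mean [-82.  13. 119.] z [ 73. 176.] axis [ 0.04  0.15 -0.99]
32.92 0.78 mean [-76.   3. 120.] z [ 71. 178.] axis [ 0.13 -0.04 -0.99]
32.92 0.67 mean [-75.   5. 210.] z [203. 216.] axis [-0.94 -0.1  -0.33]
hook fit [-0.0027  0.0004] -18.51531410217285
```

It hangs by its ring and the sway is falling. I'll wait a few seconds more, then check again.

Request:
apply_moves(
  moves=[
    {"jaw": 1,"offset": [0,0,0],"rot": [0,0,0]},
    {"jaw": 1,"offset": [0,0,0],"rot": [0,0,0]},
    {"jaw": 1,"offset": [0,0,0],"rot": [0,0,0]},
    {"jaw": 1,"offset": [0,0,0],"rot": [0,0,0]},
    {"jaw": 1,"offset": [0,0,0],"rot": [0,0,0]},
  ],
)

```text
time_s: 33.6
eef_pos: [0.4838, 0.0072, 0.2758]
eef_rot: [-0.037, 0.945, 0.091, 0.312]
wrist_force: [-0.6, 0.5, 0.3]
opening: 1.0
grasp_force: 0.0
```

Request:
apply_moves(
  moves=[
    {"jaw": 1,"offset": [0,0,0],"rot": [0,0,0]},
    {"jaw": 1,"offset": [0,0,0],"rot": [0,0,0]},
    {"jaw": 1,"offset": [0,0,0],"rot": [0,0,0]},
    {"jaw": 1,"offset": [0,0,0],"rot": [0,0,0]},
    {"jaw": 1,"offset": [0,0,0],"rot": [0,0,0]},
  ],
)

```text
time_s: 34.22
eef_pos: [0.4838, 0.0072, 0.2758]
eef_rot: [-0.037, 0.945, 0.091, 0.312]
wrist_force: [-0.5, 0.1, -0.1]
opening: 1.0
grasp_force: 0.0
```

Request:
apply_moves(
  moves=[
    {"jaw": 1,"offset": [0,0,0],"rot": [0,0,0]},
    {"jaw": 1,"offset": [0,0,0],"rot": [0,0,0]},
    {"jaw": 1,"offset": [0,0,0],"rot": [0,0,0]},
    {"jaw": 1,"offset": [0,0,0],"rot": [0,0,0]},
    {"jaw": 1,"offset": [0,0,0],"rot": [0,0,0]},
  ],
)

```text
time_s: 34.85
eef_pos: [0.4838, 0.0072, 0.2758]
eef_rot: [-0.037, 0.945, 0.091, 0.312]
wrist_force: [0.4, 0.5, 0.9]
opening: 0.998
grasp_force: 0.0
```

Request:
apply_moves(
  moves=[
    {"jaw": 1,"offset": [0,0,0],"rot": [0,0,0]},
    {"jaw": 1,"offset": [0,0,0],"rot": [0,0,0]},
    {"jaw": 1,"offset": [0,0,0],"rot": [0,0,0]},
    {"jaw": 1,"offset": [0,0,0],"rot": [0,0,0]},
    {"jaw": 1,"offset": [0,0,0],"rot": [0,0,0]},
  ],
)

```text
time_s: 35.48
eef_pos: [0.4838, 0.0072, 0.2758]
eef_rot: [-0.037, 0.945, 0.091, 0.312]
wrist_force: [-0.4, -0.5, 0.2]
opening: 1.003
grasp_force: 0.0
```

```bash
timeout 200 python3 s.py
```

```text
35.52 0.59 mean [-88.  16. 110.] z [ 72. 142.] axis [-0.01  0.17 -0.99]
35.62 0.63 mean [-87.   8. 118.] z [ 70. 176.] axis [ 0.04 -0.06  1.  ]
35.73 0.66 mean [-85.   4. 122.] z [ 73. 178.] axis [-0.02 -0.02 -1.  ]
35.83 0.64 mean [-85.   5. 121.] z [ 70. 177.] axis [-0.01  0.03 -1.  ]
hook fit [-0.0027  0.0002] -18.663040161132812
```

```bash
python3 -c "
from bench import ctrl
print(ctrl.hand_in())"
```

```text
the job is handed in; nothing more can be done
None
```

The large silver flashlight hangs free and near plumb by its ring inside the brown stand's hook, with the gate shut; it held a pull of about 6 N. I handed the job in at about 36 s, and no verdict was returned.

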